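# Stand a lug in its slot and hold it square for tacking

### The job

Take the bright bare-steel lug out of the plate rack and stand it on edge in the slot of the clamped base plate, right down on the bench, and let go of it. Then take the engineer's square, set its stock flat on the base plate on the long side of the slot and press it into the corner until the stock bears on the base plate and the blade's outer edge bears on the lug, everything square. Finish while still gripping the square and pressing it there, the lug upright, ready for tack welding; do not disturb the other things on the bench or in the rack.

Things in the scene. Friction and masses are not known exactly. Their poses are not given: they have to be found in the camera images.
- lug: Bright bare-steel plate standing on edge, the only bright one in the rack: 70 wide (its x), 16 thick (its y), 75 mm tall (z), 0.5 to 0.75 kg, with a 26 mm hole centred 36 mm above its foot. Origin at the middle of its foot. Its big faces look along +-y; both are alike, so either way round will do.
- base: Dark steel base plate, fixed flat on the bench: 140 (x) by 220 (y) by 10 mm thick; origin at the middle of its underside. A slot goes right through it (point slot). Two strap clamps, 28 mm wide, up to 40 mm above the bench, hold its far long edge at y = -82 and +82 mm, covering x = 40 to 70 mm of it and running on to x = 138 mm.
- slot (a point): Centre of the slot at bench level, 50 mm from the base plate's middle towards its +y end; axes as the base plate's. Slot 73 mm long (x), 17.3 mm wide (y), 10 mm deep, sharp-edged: a plate in it stands on the bench, 65 mm of the lug staying above the base plate; it stands by itself but leans if pushed near its top. The base plate's long side (151 mm) lies towards -y.
- square: Engineer's square standing on its stock. Origin at the heel: outer corner of stock underside and blade, mid-thickness. Black stock 18 thick (x), 18 tall (z), 110 mm long from the heel to -y; bright blade 5 thick, 22 wide (y 0 to -22), 120 mm high; its outer edge and the stock's end lie at y = 0. 0.3 to 0.5 kg, mass centre 43 mm from the heel. Grip the stock 72 mm from the heel.
- rack: Yellow plate rack, fixed: floor 112 (x) by 200 (y), 8 mm thick, lips 14 mm high along its x ends; origin at the middle of its underside. Three bays at y = -60, 0, +60 mm, each a 20 mm gap between 10 mm steel pins (at x = +-30 mm) that reach 50 mm above the bench; plates stand in them on the floor, faces along y.
- primed_plate: Red-primed plate in the rack, 75 mm wide, 12 mm thick, 96 mm tall; origin at the middle of its foot. To be left alone.
- black_plate: Black plate in the rack, 82 mm wide, 14 mm thick, 84 mm tall; origin at the middle of its foot. To be left alone.
- spray_can: Blue spray can with a red cap at the back, 58 mm across, 175 mm tall; origin under its middle.
- nut_tray: Round steel tray of brass nuts at the back, 110 mm across, 20 mm high; origin under its middle.
- chipping_hammer: Chipping hammer lying on the bench near the robot, about 250 mm long, 25 mm high; origin at bench level, near the middle of its handle, handle along its x.
- c_clamp: Brown C-clamp lying flat near the robot, about 120 mm by 250 mm, 25 mm high; origin at bench level, inside its frame.
- steel_tube: Dark steel tube lying at the back right, 38 mm across, 150 mm long along its x; origin at bench level under its middle.
There are look-alikes about, which are no part of the job. What is shaped like the square but pink is not meant.

How it is judged:
On the way:
1. the lug stands on edge in the slot of the base plate, its foot down on the bench (within 3 mm), and is let go (horizontal distance between lug and slot below 0.004 m and height (world z) of lug below 0.003 m and angle between lug's own z axis and vertical below 0.1 rad and angle between the y axis of lug and the y axis of base, either way round below 0.1 rad and contact force between the fingers and lug below 0.05 N), for 0.2 s.
At the end, for the whole second after the job is handed in: Lug in the slot, foot on the bench (3 mm), upright within 2 deg, not held. Square on the long side, gripped and still, upright within 1.7 deg, yaw within 3.4 deg of the lug, bearing on the base plate with over 1 N and on the lug with over 0.5 N (horizontal distance between lug and slot below 0.004 m and height (world z) of lug below 0.003 m and angle between lug's own z axis and vertical below 0.035 rad and contact force between the fingers and lug below 0.05 N and contact force between the fingers and square above 1 N and contact force between square and base above 1 N and contact force between square and lug above 0.5 N and y of square in the frame of slot below 0 m and angle between square's own z axis and vertical below 0.03 rad and angle between the y axis of square and the y axis of lug, either way round below 0.06 rad and linear speed of square below 0.01 m/s); the arm keeps its last pose, push and grip.
It fails at once if another plate in the rack is shifted by more than 25 mm (distance of any of primed_plate, black_plate from where it was at the start of the episode above 0.025 m).
It fails at once if another thing on the bench is shifted by more than 30 mm (distance of any of spray_can, nut_tray, chipping_hammer, c_clamp, steel_tube from where it was at the start of the episode above 0.03 m).
It also fails if it takes over 70 s, if anything falls off the work surface, if the arm or the gripper's body presses on something with over 40 N, if the wrist force passes 120 N, or if a joint passes its speed limit or range.

### The arm

A 6-joint arm with a two-finger parallel gripper is mounted at the origin on the work surface. World frame = base frame: x ahead of the robot, y to its left, z up, the work surface at z = 0. Lengths are in m, angles in rad, forces in N, time in s.
With the tool pointing down it reaches from about 0.275 to 0.825 m from the base axis. Payload 4.9 kg.
Tool frame: the origin (TCP) lies midway between the tips of the shut fingers; the grasp point (between the pads) lies 19 mm behind it; y points along the fingers, x is the direction in which the jaws open and shut, and the axes are right-handed (so a half turn about y gives the same grasp; the last joint's range is limited). The gripper opens to 85 mm and grips with 20 to 120 N. Pads are 22 mm wide; open, the fingers measure 114 mm over their backs; the gripper's body (76 mm by 85 mm) begins 54 mm behind the grasp point. The pads swing forward as they close: fully open they stand 13 mm farther back than shut.
Start: joints at [-1.408, 0.326, -0.193, 1.052, 0, 1.437], TCP at [0.161, -0.526, 0.231] pointing down, gripper open.
Joint ranges: [-2.65, 2.65], [-0.97, 1.79], [-1.3, 1.35], [-1.93, 2.1], [-1.47, 1.37], [-3.14, 3.14]. Speed limits (rad/s): [2.57, 2.57, 3.14, 3.14, 3.14, 3.14].

### API

Orientations are given as a unit quaternion [x, y, z, w].
In Python, from plant import env gives the robot as it stands. The module is installed in compiled form; this text tells all that it offers. Calls block until the motion is done:
- env.move_ptp(position, orientation): joint-space move of the TCP to a pose.
- env.movel(position, frame=None, vel=0.15, threshold=None): straight line of the TCP; frame=None keeps the orientation; vel is the mean speed in m/s. With threshold (N) it stops when the force on the tool has changed by that much, and returns True; else False.
- env.movej(angles): joint-space move.
- env.gripper_to(opening, grip_force=None): finger opening in m; grip_force is the grip in N (None keeps the last); returns when the fingers have stopped.
- env.sleep(seconds).
- env.ik(position, orientation): joint angles nearest the present ones, or None.
- env.observe(): the state.
- env.get_image(name): name is "side" or "top"; returns the picture (400x640x3 uint8, blue, green, red); there is no depth.
- env.camera_params(name): a dict with "fx", "fy", "cx", "cy" (pixels), "R" (3x3) and "t" (3): a world point X has camera coordinates R X + t. Camera axes: x right, y down, z forward; pixel columns grow to the right and rows downward; lengths in m; the calibration is good to about 2 mm. A picture is of the moment at which its call begins. camera_params takes no time and is no camera call.
A pose or a line that the arm cannot do raises env.Unreachable and nothing moves.
- env.sign_off(): hands the job in, once; it reports no verdict.
Trained networks look in the newest picture that a camera, given by its name, has taken for a name from the list of things; names that differ only in an ending like _2 or _b are one class to them, and where a whole thing is asked for, a point or a joint stands for the part that bears it (a point fixed in the world has none). Each returns a list of dicts, best first, with "conf" (0 to 1); they miss things now and then, are a little off and sometimes report something else, mostly with a low value. They report only what shows in the picture. A call takes as long as a camera call. They do not tell look-alikes from the thing itself.
- env.recognise(target, camera): "at" ([row, column] in pixels, amid what is visible of it).
- env.tip_of(target, camera): "at" ([row, column] in pixels: a listed point, or the origin of a listed thing).
The state is a dict: "time_s": time; "q": joint angles; "joint_velocities": joint speeds; "joint_torque": joint torques, N m; "tool_pos": TCP position; "tcp_rot": TCP orientation; "force": force on the tool from outside, world axes, zero at the start; "ft_torque": the same for the moment, N m; "grip_width": finger opening in m.
Only numpy, scipy, OpenCV 4.12 (cv2) and the standard library are available. Lean on these libraries where they do the work, as an engineer would, in place of code of your own. Each camera call takes 0.05 s, during which the arm holds its last target. There are 200 camera calls.

## Working session

There is one attempt and no reset: what is moved stays moved. The work goes in short steps, each a Python script; the robot and the scene stay as the last script left them, time stands still between calls to the robot, and variables do not carry over. Pictures are saved under pics/ and viewed, on a budget of 10 in all, crops included, one or two more only if the job needs it, and the job is handed in when it is done.

```bash
mkdir -p pics
cat > h.py <<'E'
import numpy as np, cv2
from plant import env
def P(c): 
    d=env.camera_params(c); return d['fx'],d['fy'],d['cx'],d['cy'],np.array(d['R']),np.array(d['t'])
def proj(X,c):
    fx,fy,cx,cy,R,t=P(c); p=np.atleast_2d(X)@R.T+t
    return np.c_[fx*p[:,0]/p[:,2]+cx, fy*p[:,1]/p[:,2]+cy]   # col,row
def back(at,z,c):   # at=[row,col] -> world at height z
    fx,fy,cx,cy,R,t=P(c); d=R.T@np.array([(at[1]-cx)/fx,(at[0]-cy)/fy,1]); o=-R.T@t
    return o+d*(z-o[2])/d[2]
E
python3 - <<'E'
from h import *
for c in('side','top'):
    im=env.get_image(c); cv2.imwrite(f'pics/{c}0.png',im)
    fx,fy,cx,cy,R,t=P(c); print(c,fx,cx,cy,'pos',(-R.T@t).round(3),R.round(2).tolist())
    for n in('lug','base','slot','square','rack','primed_plate','black_plate'):
        for f in(env.tip_of,) if n=='slot' else (env.recognise,env.tip_of):
            print(n,f.__name__,[(np.round(d['at'],1).tolist(),round(d['conf'],2),back(d['at'],0.,c).round(3)[:2].tolist()) for d in f(n,c)[:4]])
print(env.observe()['time_s'])
E
```

```text
side 394.16411036785394 319.7451729279582 201.4208645470786 pos [0.115 0.728 0.826] [[-0.86, -0.52, -0.01], [-0.34, 0.58, -0.74], [0.39, -0.63, -0.67]]
lug call [([312.0, 272.5], 0.74, [0.489, 0.35]), ([285.9, 269.7], 0.56, [0.539, 0.293])]
lug call [([295.3, 269.5], 0.93, [0.523, 0.316])]
base call [([218.2, 335.1], 0.65, [0.516, -0.001]), ([157.4, 361.3], 0.43, [0.586, -0.313]), ([300.0, 382.4], 0.2, [0.278, 0.187])]
base call []
slot call [([230.7, 331.9], 0.65, [0.499, 0.048])]
square call [([156.3, 435.6], 0.74, [0.362, -0.45]), ([155.6, 361.7], 0.52, [0.59, -0.324])]
square call [([173.6, 429.8], 0.75, [0.346, -0.346]), ([172.0, 356.5], 0.52, [0.563, -0.231])]
rack call [([314.0, 274.5], 0.8, [0.482, 0.352])]
rack call [([298.9, 274.1], 0.56, [0.507, 0.318]), ([296.3, 270.1], 0.49, [0.52, 0.317])]
primed_plate call [([302.0, 253.5], 0.95, [0.545, 0.351])]
primed_plate call [([315.8, 256.3], 0.64, [0.516, 0.378])]
black_plate call [([267.3, 282.0], 0.98, [0.547, 0.229]), ([308.4, 274.9], 0.19, [0.49, 0.339])]
black_plate call [([279.4, 283.6], 0.92, [0.521, 0.259])]
top 441.1443
[... 336 characters left out ...]

slot call [([214.4, 297.1], 0.88, [0.505, 0.057]), ([281.8, 244.0], 0.54, [0.325, 0.196])]
square call [([192.4, 417.8], 0.66, [0.567, -0.275]), ([271.2, 473.0], 0.51, [0.354, -0.417])]
square call [([272.5, 451.9], 0.83, [0.35, -0.36]), ([193.2, 402.0], 0.74, [0.565, -0.231]), ([215.7, 314.0], 0.55, [0.502, 0.011]), ([212.3, 174.8], 0.34, [0.509, 0.387])]
rack call [([215.3, 205.7], 0.93, [0.501, 0.303])]
rack call [([210.3, 199.9], 0.57, [0.515, 0.32])]
primed_plate call [([209.3, 172.0], 0.9, [0.517, 0.395]), ([191.0, 420.4], 0.33, [0.571, -0.282])]
primed_plate call [([213.8, 176.7], 0.59, [0.505, 0.382])]
black_plate call [([208.1, 217.2], 0.68, [0.521, 0.273])]
black_plate call []
1.4
```

View pics/side0.png

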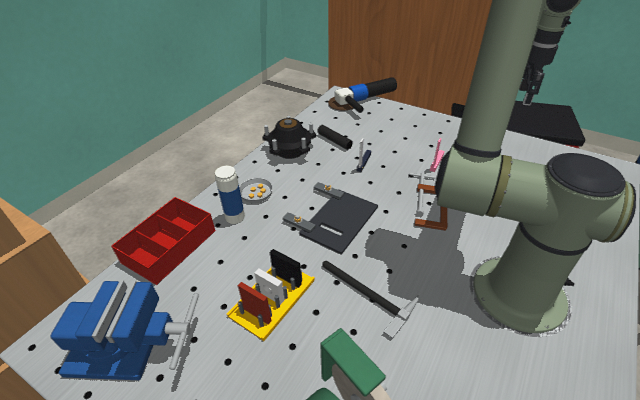

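View pics/top0.png

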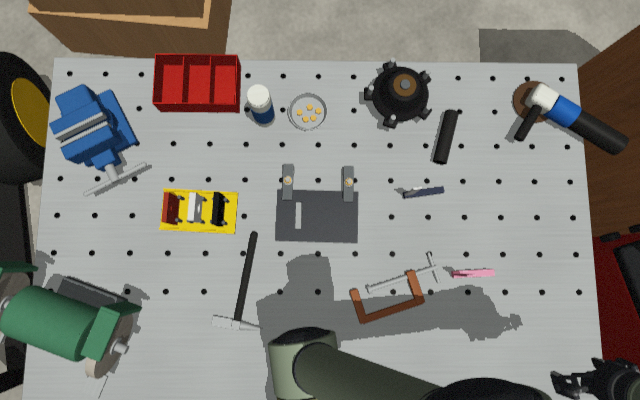

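Top view: the lug is the white/bright plate at (208,196). The red plate at (207,171) and the black one at (208,218) are neighbours. The base is at (215,316) with its slot at about (215,298). There are two candidates for the square: dark stock at (192,420) and pink at (272,473). I choose the dark one. In the side view that one is at (157,362), with the pink one at (156,436). Next is a close crop and an edge fit.

Run:
```python
from h import *
t=cv2.imread('pics/top0.png'); s=cv2.imread('pics/side0.png')
def crop(im,r,c,h,w): return cv2.resize(im[r:r+h,c:c+w],(400,300),interpolation=cv2.INTER_CUBIC)
a=np.hstack([crop(t,160,266,90,120),crop(t,180,150,66,88)])
b=np.hstack([crop(t,170,390,45,60),crop(s,130,335,45,60)])
cv2.imwrite('pics/crops.png',np.vstack([a,b]))
# base: dark region
g=cv2.cvtColor(t,cv2.COLOR_BGR2GRAY)
m=np.zeros_like(g); m[188:246,270:362]=(g[188:246,270:362]<95)
n,l,st,ce=cv2.connectedComponentsWithStats(m); k=1+np.argmax(st[1:,4]); print('base',st[k],ce[k])
mm=(l==k).astype(np.uint8); cs,h=cv2.findContours(mm,cv2.RETR_CCOMP,cv2.CHAIN_APPROX_NONE)
for c in cs:
    if len(c)>20:
        r=cv2.minAreaRect(c); print(len(c),r); 
        for p in cv2.boxPoints(r): print(back(p[::-1],0.01,'top').round(4))
```

```text
base [ 275  188   83   55 3797] [317.23518567 216.64182249]
302 ((316.53741455078125, 214.15382385253906), (81.94062042236328, 53.757041931152344), 1.5911402702331543)
[0.4353 0.115  0.01  ]
[0.5806 0.1134 0.01  ]
[ 0.5757 -0.1094  0.01  ]
[ 0.4301 -0.1038  0.01  ]
65 ((298.0, 215.0), (8.0, 28.0), 0.0)
[0.4645 0.0642 0.01  ]
[0.5402 0.065  0.01  ]
[0.5403 0.0434 0.01  ]
[0.4646 0.0428 0.01  ]
```

View pics/crops.png

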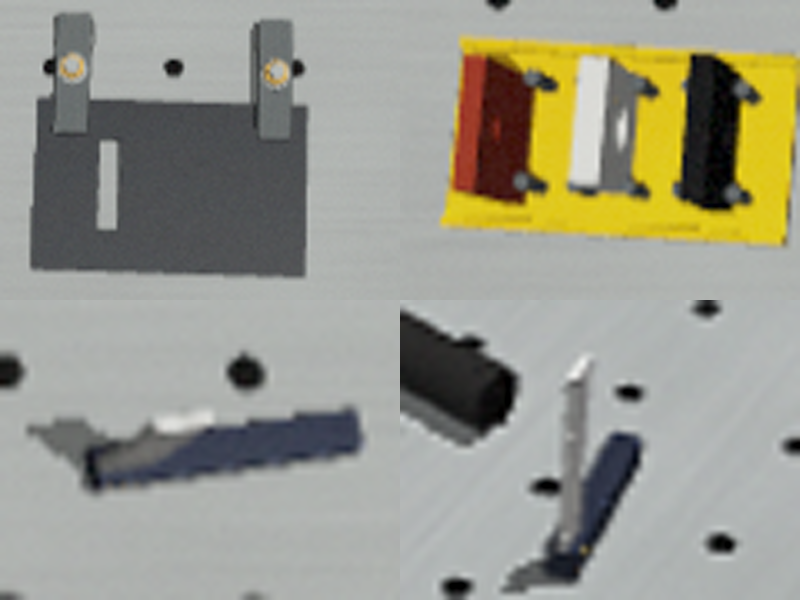

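The crops confirm it: the lug is the bright middle plate with the hole, the square has a dark stock and bright blade, and the slot is near the base's left end. I'll fit the poses to edges in both cameras.

```bash
cat > fit.py <<'E'
from h import *
from scipy.optimize import differential_evolution as DE
from scipy.ndimage import map_coordinates
def rect(x0,x1,y0,y1,z): 
    p=[(x0,y0,z),(x1,y0,z),(x1,y1,z),(x0,y1,z)]; return [(p[i],p[(i+1)%4]) for i in range(4)]
V=lambda x,y,a,b:[((x,y,a),(x,y,b))]
MODEL={'base':rect(-.07,.07,-.11,.11,.01)+rect(-.0365,.0365,.04135,.05865,.01)*1,
 'slot':rect(-.0365,.0365,.04135,.05865,.01),
 'lug':rect(-.035,.035,-.008,.008,.075),
 'square':rect(-.009,.009,-.11,0,.018)+rect(-.009,.009,-.11,0,0)+rect(-.0025,.0025,-.022,0,.12)+V(-.0025,0,.018,.12)+V(.0025,0,.018,.12)+V(-.0025,-.022,.018,.12)}
def pts(edges,n=40):
    s=np.linspace(.03,.97,n)[:,None]; return [np.array(a)*(1-s)+np.array(b)*s for a,b in edges]
def fit(name,imgs,x0,z0=0,rng=(.012,.012,.12)):
    E=pts(MODEL[name]); G={}
    for c,im in imgs.items():
        f=cv2.GaussianBlur(im,(0,0),.7).astype(float)
        G[c]=([cv2.Sobel(f,cv2.CV_64F,1,0)[...,k] for k in range(3)],[cv2.Sobel(f,cv2.CV_64F,0,1)[...,k] for k in range(3)])
    def cost(p):
        cs,sn=np.cos(p[2]),np.sin(p[2]); R=np.array([[cs,-sn,0],[sn,cs,0],[0,0,1]]); tot=0
        for c,(gx,gy) in G.items():
            for e in E:
                uv=proj(e@R.T+[p[0],p[1],z0],c); d=uv[-1]-uv[0]; L=np.linalg.norm(d)
                if L<2: continue
                n=np.array([-d[1],d[0]])/L; q=[uv[:,1],uv[:,0]]
                v=sum(abs(np.mean(map_coordinates(a,q,order=1)*n[0]+map_coordinates(b,q,order=1)*n[1])) for a,b in zip(gx,gy))
                tot-=min(v,400)*L
        return tot/1e3
    r=DE(cost,[(a-w,a+w) for a,w in zip(x0,rng)],seed=0,tol=1e-6,popsize=12,maxiter=60)
    return r.x,r.fun
E
python3 - <<'E'
from fit import *
I={c:cv2.imread(f'pics/{c}0.png') for c in('top','side')}
for n,x0,z0 in(('base',(.505,.005,-.02),0),('slot',(.505,.005,-.02),0),('lug',(.515,.318,-.03),.008),('square',(.563,-.228,.1),0)):
    for cams in(('top',),('side',),('top','side')):
        x,f=fit(n,{c:I[c] for c in cams},x0,z0,(.015,.015,.15)); print(n,cams,x.round(4),round(f,1))
o=env.observe(); print(o['tcp_rot'],o['tool_pos'],o['force'],o['grip_width'])
E
```

```text
Traceback (most recent call last):
  File "fit.py", line 28, in fit
    r=DE(cost,[(a-w,a+w) for a,w in zip(x0,rng)],seed=0,tol=1e-6,popsize=12,maxiter=60)
  File "fit.py", line 22, in cost
    uv=proj(e@R.T+[p[0],p[1],z0],c); d=uv[-1]-uv[0]; L=np.linalg.norm(d)
  File "h.py", line 6, in proj
    fx,fy,cx,cy,R,t=P(c); p=np.atleast_2d(X)@R.T+t
                    ~^^^
  File "h.py", line 4, in P
    d=env.camera_params(c); return d['fx'],d['fy'],d['cx'],d['cy'],np.array(d['R']),np.array(d['t'])
ValueError: time passes only in moves, steps and waits
```

```bash
sed -i 's/^def P(c)/import functools\n@functools.cache\ndef P(c)/' h.py
python3 - <<'E'
from fit import *
I={c:cv2.imread(f'pics/{c}0.png') for c in('top','side')}
for n,x0,z0 in(('base',(.505,.005,-.02),0),('slot',(.505,.005,-.02),0),('lug',(.515,.318,-.03),.008),('square',(.563,-.228,.1),0)):
    for cams in(('top',),('side',),('top','side')):
        x,f=fit(n,{c:I[c] for c in cams},x0,z0,(.015,.015,.15)); print(n,cams,x.round(4),round(f,1))
o=env.observe(); print(o['tcp_rot'],o['tool_pos'],o['force'],o['grip_width'],o['time_s'])
E
```

```text
base ('top',) [ 0.4982  0.0066 -0.0407] -125.6
base ('side',) [ 0.4973  0.0052 -0.0485] -100.4
base ('top', 'side') [ 0.4981  0.0052 -0.0374] -225.8
slot ('top',) [ 0.4914  0.0025 -0.17  ] -25.2
slot ('side',) [ 0.4983  0.0052 -0.0282] -21.6
slot ('top', 'side') [ 0.4986  0.0051 -0.0275] -46.7
lug ('top',) [ 0.5062  0.3057 -0.18  ] -25.7
lug ('side',) [0.5166 0.3147 0.0573] -25.3
lug ('top', 'side') [ 0.5168  0.3198 -0.0989] -50.5
square ('top',) [ 0.5621 -0.2336  0.0695] -83.8
square ('side',) [ 0.5632 -0.2205 -0.0075] -54.2
square ('top', 'side') [ 0.5615 -0.2275  0.0681] -133.8
[-0.56840528  0.42061665 -0.42057588  0.56843029] [ 0.16083406 -0.52595826  0.23126012] [ 0.84235254  0.23644307 -0.42739413] 0.08502387210930715 1.4
```

Run:
```python
from fit import *
I={c:cv2.imread(f'pics/{c}0.png') for c in('top','side')}
p=[(-.056,-.1),(.056,-.1),(.056,.1),(-.056,.1)]
MODEL['rack']=[((-.056,-.1,.014),(-.056,.1,.014)),((.056,-.1,.014),(.056,.1,.014)),((-.056,-.1,.008),(.056,-.1,.008)),((-.056,.1,.008),(.056,.1,.008))]
for cams in(('top',),('side',),('top','side')):
    x,f=fit('rack',{c:I[c] for c in cams},(.515,.31,-.03),0,(.02,.02,.15)); print('rack',cams,x.round(4),round(f,1))
rk=x
for cams in(('top',),('side',),('top','side')):
    x,f=fit('lug',{c:I[c] for c in cams},rk,.008,(.01,.006,.06)); print('lug',cams,x.round(4),round(f,1))
lug=x
# white mask of lug top, soft threshold at 4x
t=I['top'][190:232,180:212]; u=cv2.resize(t,None,fx=8,fy=8,interpolation=cv2.INTER_CUBIC); g=u.min(2)
cs,_=cv2.findContours((g>185).astype(np.uint8),0,1); c=max(cs,key=cv2.contourArea); r=cv2.minAreaRect(c)
q=(cv2.boxPoints(r)+.5)/8-.5+[180,190]; W=np.array([back(a[::-1],.083,'top') for a in q]); print('mask',W.round(4),W.mean(0),np.linalg.norm(np.diff(W,axis=0),axis=1))
poses={'base':((.4981,.0052,-.0374),0),'rack':(rk,0),'lug':(lug,.008),'square':((.5615,-.2275,.0681),0)}
out={c:cv2.resize(I[c],None,fx=6,fy=6,interpolation=cv2.INTER_CUBIC) for c in I}
for n,(po,z0) in poses.items():
    cs_,sn=np.cos(po[2]),np.sin(po[2]);R=np.array([[cs_,-sn,0],[sn,cs_,0],[0,0,1]])
    for a,b in MODEL[n]:
        for c in I:
            uv=(proj(np.array([a,b])@R.T+[po[0],po[1],z0],c)+.5)*6-.5; cv2.line(out[c],*[tuple(map(int,v.round())) for v in uv],(0,255,0) if n!='lug' else (255,0,255),1)
def cr(c,r,k,h,w): return cv2.resize(out[c][r*6:(r+h)*6,k*6:(k+w)*6],(400,300))
cv2.imwrite('pics/ov.png',np.vstack([np.hstack([cr('top',178,266,72,96),cr('top',180,155,66,88)]),np.hstack([cr('top',170,390,45,60),cr('side',130,335,45,60)])]))
```

```text
rack ('top',) [ 0.5117  0.3233 -0.0222] -87.7
rack ('side',) [ 0.5108  0.3185 -0.0419] -78.9
rack ('top', 'side') [ 0.5108  0.3185 -0.0419] -166.6
lug ('top',) [ 0.5149  0.3245 -0.1019] -25.6
lug ('side',) [0.5165 0.3149 0.0181] -25.3
lug ('top', 'side') [ 0.5168  0.3198 -0.0988] -50.5
mask [[0.482  0.3304 0.083 ]
 [0.5521 0.3281 0.083 ]
 [0.5509 0.3128 0.083 ]
 [0.4809 0.3152 0.083 ]] [0.51647424 0.3216399  0.083     ] [0.07006286 0.01536831 0.07006479]
```

View pics/ov.png

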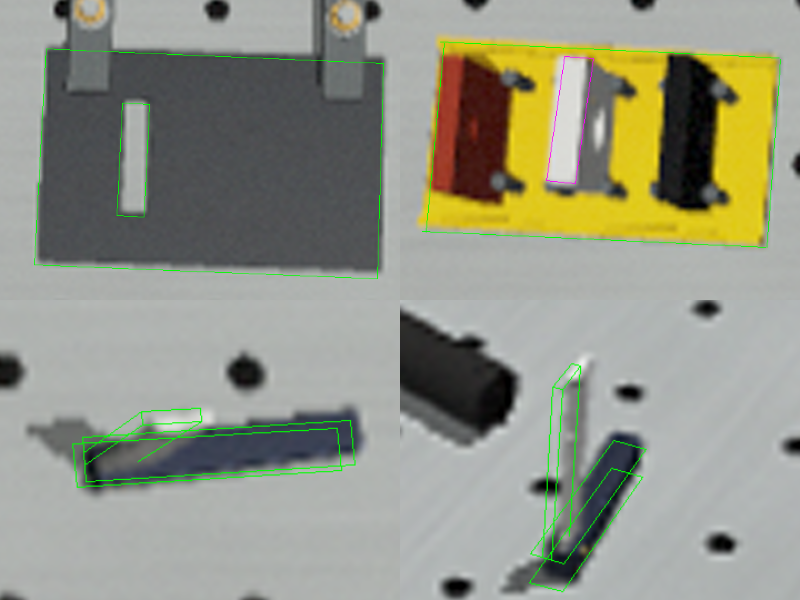

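```bash
sed -i 's/min(v,400)/min(v,4000)/' fit.py
cat > ov.py <<'E'
from fit import *
def draw(I,poses):
    out={c:cv2.resize(I[c],None,fx=6,fy=6,interpolation=cv2.INTER_CUBIC) for c in I}
    for n,(po,z0) in poses.items():
        cs_,sn=np.cos(po[2]),np.sin(po[2]);R=np.array([[cs_,-sn,0],[sn,cs_,0],[0,0,1]])
        for a,b in MODEL[n]:
            for c in I:
                uv=(proj(np.array([a,b])@R.T+[po[0],po[1],z0],c)+.5)*6-.5; cv2.line(out[c],*[tuple(map(int,v.round())) for v in uv],(0,255,0) if n!='lug' else (255,0,255),1)
    return out
def cr(out,c,r,k,h,w): return cv2.resize(out[c][r*6:(r+h)*6,k*6:(k+w)*6],(400,300))
E
python3 - <<'E'
from ov import *
I={c:cv2.imread(f'pics/{c}0.png') for c in('top','side')}
MODEL['rack']=[((-.056,-.1,.014),(-.056,.1,.014)),((.056,-.1,.014),(.056,.1,.014)),((-.056,-.1,.008),(.056,-.1,.008)),((-.056,.1,.008),(.056,.1,.008))]
po={}
for n,x0,z0 in(('base',(.5,.005,-.03),0),('rack',(.512,.321,-.03),0),('lug',(.5165,.3216,-.033),.008),('square',(.563,-.228,.13),0)):
    for cams in(('top',),('side',),('top','side')):
        x,f=fit(n,{c:I[c] for c in cams},x0,z0,(.015,.015,.12)); print(n,cams,x.round(4),round(f,1))
    po[n]=(x,z0)
o=draw(I,po)
cv2.imwrite('pics/ov2.png',np.vstack([np.hstack([cr(o,'top',178,266,72,96),cr(o,'top',180,155,66,88)]),np.hstack([cr(o,'top',170,390,45,60),cr(o,'side',130,335,45,60)])]))
E
```

```text
base ('top',) [ 0.501   0.0041 -0.024 ] -235.2
base ('side',) [ 0.4979  0.0071 -0.0268] -183.8
base ('top', 'side') [ 0.4998  0.0045 -0.0243] -385.0
rack ('top',) [ 0.5132  0.3211 -0.0495] -126.7
rack ('side',) [ 0.507   0.3185 -0.0537] -117.3
rack ('top', 'side') [ 0.5128  0.3193 -0.0483] -227.5
lug ('top',) [ 0.5161  0.322  -0.0428] -50.3
lug ('side',) [ 0.5158  0.3182 -0.0374] -58.5
lug ('top', 'side') [ 0.516   0.3198 -0.0325] -90.1
square ('top',) [ 0.5593 -0.2324  0.1447] -149.8
square ('side',) [ 0.5579 -0.2332  0.1246] -77.8
square ('top', 'side') [ 0.5592 -0.2326  0.1377] -220.3
```

View pics/ov2.png

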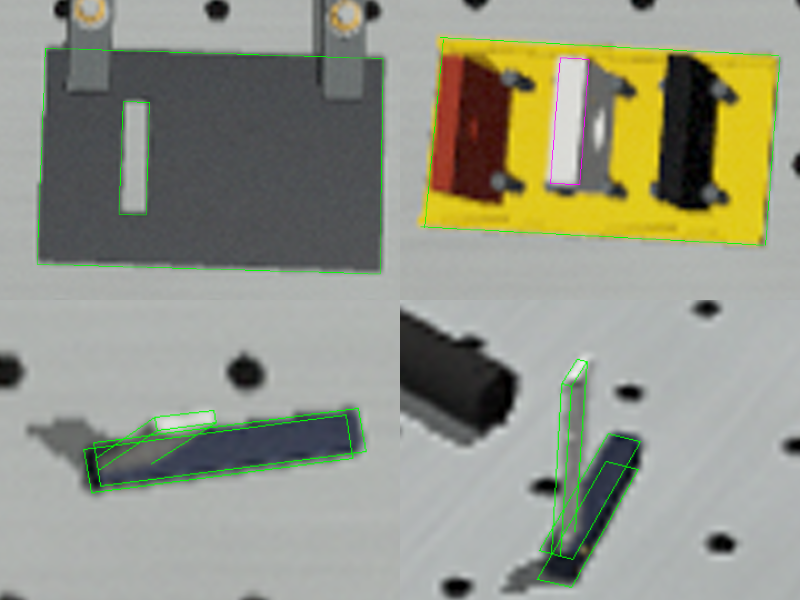

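Overlays now match: lug top at (120,570) in the upper right crop, slot at (157,135) in the upper left, and the square in both lower crops. Next I grip and lift the lug.

```bash
cat >> h.py <<'E'
from scipy.spatial.transform import Rotation as Ro
def down(th):   # jaw axis at world angle th (mod pi), tool pointing down
    best=None
    for a in(th,th+np.pi):
        x=np.array([np.cos(a),np.sin(a),0]); y=np.array([0,0,-1.]); q=Ro.from_matrix(np.c_[x,y,np.cross(x,y)]).as_quat()
        j=env.ik([.5,0,.2],q)
        if j is not None and(best is None or abs(j[5])<best[0]): best=(abs(j[5]),q)
    return best[1]
def st():
    o=env.observe(); print('t',round(o['time_s'],2),'tcp',np.round(o['tool_pos'],4),'F',np.round(o['force'],2),'M',np.round(o['ft_torque'],2),'w',round(o['grip_width'],4),'q6',round(o['q'][5],2)); return o
E
python3 - <<'E'
from h import *
yaw=-.035; c=np.array([.516,.321]); q=down(yaw+np.pi/2)
env.gripper_to(.045)
env.move_ptp([*c,.20],q); st()
print(env.movel([*c,.11]), env.movel([*c,.045],vel=.08,threshold=8)); st()
env.gripper_to(0,40); st()
print(env.movel([*c,.19],vel=.1)); st()
cv2.imwrite('pics/l.png',np.hstack([env.get_image('side')[100:400,100:500],env.get_image('top')[60:360,100:500]]))
E
```

```text
t 5.09 tcp [0.5165 0.3203 0.2001] F [-0.58 -0.38 -0.09] M [-0.02  0.05 -0.06] w 0.0452 q6 0.47
False True
t 6.5 tcp [0.5148 0.3205 0.0536] F [ 0.75 -1.65  0.39] M [-0.09 -0.07 -0.03] w 0.045 q6 0.47
t 6.87 tcp [0.5148 0.3207 0.0544] F [ 0.95  0.67 -2.21] M [ 0.25 -0.09 -0.05] w 0.0155 q6 0.47
False
t 8.37 tcp [0.5155 0.3207 0.1892] F [-0.78 -0.53 -7.75] M [-0.01  0.06 -0.03] w 0.0153 q6 0.47
```

View pics/l.png

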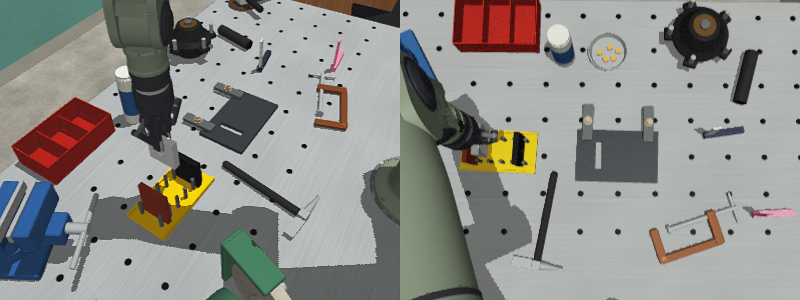

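The lug is held clear of the rack: in the left panel it is at (150,165), with the red and black plates still standing. Now I hover over the slot and compare lug and slot in the same pictures.

Run:
```python
from ov import *
yaw=-.0243; q=down(yaw+np.pi/2); s=np.array([.5002,.0545])
env.move_ptp([*s,.19],q); env.movel([*s,.08],vel=.08); env.sleep(.3); o=st(); foot=o['tool_pos'][2]-.0464
I={c:env.get_image(c) for c in('top','side')}
for c in I: cv2.imwrite(f'pics/{c}1.png',I[c])
MODEL['lug']=rect(-.035,.035,-.008,.008,.075)+rect(-.035,.035,-.008,.008,0)+[e for x in(-.035,.035) for y in(-.008,.008) for e in V(x,y,0,.075)]
for cams in(('side',),('top','side')):
    L,f=fit('lug',{c:I[c] for c in cams},(.5012,.0545,yaw),foot,(.006,.006,.03)); print(cams,L.round(4),f)
B,f=fit('base',{'side':I['side']},(.4985,.006,-.0243),0,(.006,.006,.03)); print('base side',B.round(4))
r=draw(I,{'base':(B,0),'lug':(L,foot)})
cv2.imwrite('pics/hov.png',np.hstack([cr(r,'side',165,270,72,96),cr(r,'top',178,266,72,96)]))
```

```text
t 11.33 tcp [0.5003 0.0545 0.0802] F [-0.34  0.16 -6.9 ] M [-0.   -0.02 -0.02] w 0.0149 q6 -0.01
('side',) [0.5017 0.0513 0.0012] -55.45179557395038
('top', 'side') [0.5017 0.0512 0.0017] -56.866726564444654
base side [ 0.4972  0.     -0.0321]
```

View pics/hov.png

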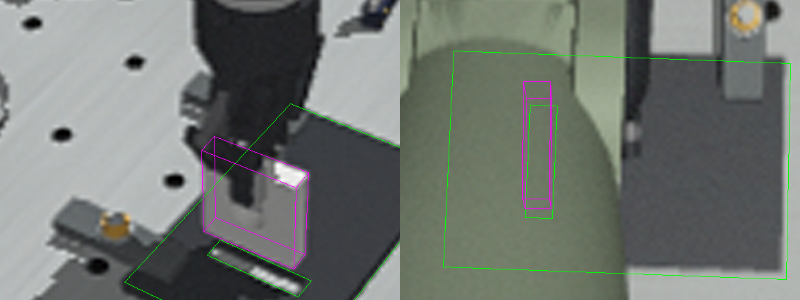

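Run:
```python
from ov import *
MODEL['lug']=rect(-.035,.035,-.008,.008,.075)+rect(-.035,.035,-.008,.008,0)+[e for x in(-.035,.035) for y in(-.008,.008) for e in V(x,y,0,.075)]
vis=rect(-.035,.035,-.008,.008,.075)[1:3]+V(.035,.008,0,.075)+V(-.035,.008,0,.075)+V(-.035,-.008,0,.075)+rect(-.035,.035,-.008,.008,0)[2:4]
s0=cv2.imread('pics/side0.png'); s1=cv2.imread('pics/side1.png'); t0=cv2.imread('pics/top0.png')
MODEL['vis']=vis
for z in(.0275,.0295,.0315,.0335,.0355,.0375):
    print(z,*[(a.round(4),round(f,2)) for a,f in [fit('vis',{'side':s1},(.5012,.0535,-.0243),z,(.006,.006,.0001))]], fit('vis',{'side':s1},(.5012,.0535,-.0243),z,(.006,.006,.04))[0].round(4))
for n,i in(('side',s0),('top',t0)):
  for r in(.0001,.03): print('slot',n,fit('slot',{n:i},(.5,.005,-.0243),0,(.006,.006,r)))
```

```text
0.0275 (array([ 0.5045,  0.0475, -0.0242]), np.float64(-35.86)) [0.504  0.0475 0.0157]
0.0295 (array([ 0.5045,  0.0475, -0.0242]), np.float64(-38.72)) [0.504  0.0475 0.0157]
0.0315 (array([ 0.5035,  0.0491, -0.0242]), np.float64(-38.96)) [0.5029 0.0493 0.013 ]
0.0335 (array([ 0.5025,  0.0508, -0.0242]), np.float64(-39.16)) [ 0.5025  0.0508 -0.0221]
0.0355 (array([ 0.5015,  0.0525, -0.0244]), np.float64(-39.31)) [ 0.5015  0.0526 -0.0253]
0.0375 (array([ 0.5005,  0.0543, -0.0244]), np.float64(-39.43)) [ 0.5005  0.0543 -0.028 ]
slot side (array([ 0.498455  ,  0.00698162, -0.02420045]), np.float64(-31.733102453192426))
slot side (array([ 4.99568163e-01,  6.97207816e-03, -6.47588510e-06]), np.float64(-31.865287602818047))
slot top (array([ 0.50006507,  0.00413766, -0.0242    ]), np.float64(-47.01268399223163))
slot top (array([ 0.50055658,  0.0040595 , -0.01263928]), np.float64(-47.23871639772248))
```

```bash
cat > ins.py <<'E'
from h import *
yaw=-.0243; u=np.array([np.cos(yaw),np.sin(yaw)]); v=np.array([-u[1],u[0]])
s=np.array([.5002,.0548])
E
python3 - <<'E'
from ins import *
env.movel([*s,.0615],vel=.05)
done=False
for dx in(0,):
    for dy in(0,.001,-.001,.002,-.002,.003,-.003):
        p=s+u*dx+v*dy
        env.movel([*p,.0605],vel=.03)
        hit=env.movel([*p,.0465],vel=.02,threshold=5); o=env.observe()
        print(dx,dy,hit,np.round(o['tool_pos'],4),np.round(o['force'],2),np.round(o['ft_torque'],2))
        if o['tool_pos'][2]<.051: done=True;break
    if done:break
st()
E
```

```text
0 0 True [0.5006 0.0547 0.0563] [ 0.13 -0.03  4.63] [ 0.06  0.13 -0.  ]
0 0.001 True [0.5002 0.0558 0.0563] [-0.59 -1.23  5.96] [0.05 0.17 0.01]
0 -0.001 True [0.5001 0.0538 0.0562] [0.06 0.22 5.14] [ 0.    0.05 -0.03]
0 0.002 True [0.5    0.0568 0.0564] [-1.11  0.75  4.44] [ 0.01 -0.05 -0.02]
0 -0.002 True [0.4995 0.0528 0.0466] [-0.45 -0.3   6.39] [ 0.   -0.16 -0.02]
t 15.83 tcp [0.4995 0.0528 0.0466] F [-0.45 -0.3   6.39] M [ 0.   -0.16 -0.02] w 0.0158 q6 -0.02
```

Run:
```python
from ins import *
o=env.observe(); p=np.array(o['tool_pos']); env.movel([*p[:2],.0466],vel=.02); st()
env.gripper_to(.045); st(); env.sleep(.3)
env.movel([*p[:2],.15],vel=.12); st()
# clear the view, hover over square
yq=.138; h=np.array([.5592,-.2326]); g=h+.072*np.array([np.sin(yq),-np.cos(yq)]); print(g)
env.gripper_to(.045); env.move_ptp([*g,.17],down(yq)); st()
I={c:env.get_image(c) for c in('top','side')}
for c in I: cv2.imwrite(f'pics/{c}2.png',I[c])
a=cv2.resize(I['side'][170:260,270:390],(400,300),interpolation=2); b=cv2.resize(I['top'][160:250,266:386],(400,300),interpolation=2)
cv2.imwrite('pics/ins.png',np.vstack([np.hstack([a,b]),np.hstack([cv2.resize(I['side'][90:210,310:470],(400,300)),cv2.resize(I['top'][150:270,350:510],(400,300))])]))
```

```text
t 16.1 tcp [0.5    0.0528 0.0468] F [-0.11  0.08  0.85] M [-0.03 -0.26  0.02] w 0.0155 q6 -0.02
t 16.49 tcp [0.4995 0.0529 0.0466] F [ 0.37 -0.09  0.01] M [-0.01 -0.03  0.  ] w 0.0453 q6 -0.02
t 17.8 tcp [0.499  0.0529 0.1494] F [0.59 0.05 0.45] M [ 0.01  0.02 -0.02] w 0.0446 q6 -0.02
[ 0.56910449 -0.3039155 ]
t 19.38 tcp [ 0.5691 -0.3027  0.1699] F [-0.51 -0.04  0.13] M [-0.03  0.03 -0.  ] w 0.045 q6 0.83
```

View pics/ins.png

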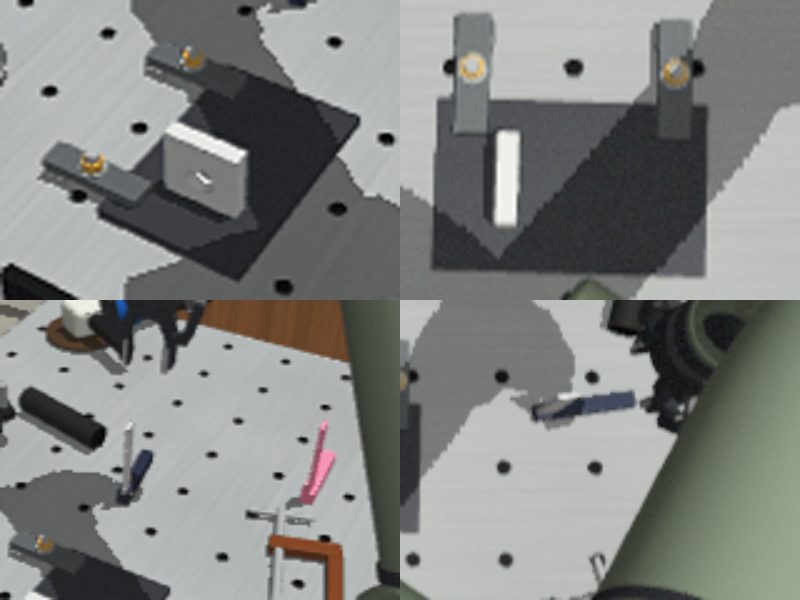

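The lug stands upright in the slot: upper crops (175,205) in the side view and (175,507) in the top view. The square is undisturbed and the gripper is over it. Next I grip the stock.

Run:
```python
from h import *
yq=.138; g=np.array([.5691,-.3045])
env.movel([*g,.03],vel=.12); print(env.movel([*g,.002],vel=.025,threshold=5)); st()
env.gripper_to(0,90); st()
o=env.observe(); env.movel([*g,.05],vel=.05); env.sleep(.2); st()
I={c:env.get_image(c) for c in('top','side')}
for c in I: cv2.imwrite(f'pics/{c}3.png',I[c])
cv2.imwrite('pics/sq.png',np.hstack([cv2.resize(I['side'][100:190,310:430],(400,300),interpolation=2),cv2.resize(I['top'][160:250,370:490],(400,300),interpolation=2)]))
```

```text
False
t 22.07 tcp [ 0.5693 -0.3046  0.0022] F [-0.62 -0.22 -0.6 ] M [-0.    0.01 -0.02] w 0.0454 q6 0.83
t 22.43 tcp [ 0.5693 -0.3047  0.0026] F [-1.22  0.43  4.87] M [0.07 0.27 0.06] w 0.0156 q6 0.83
t 23.74 tcp [ 0.5689 -0.3044  0.0496] F [-0.72  0.34 -3.42] M [-0.14 -0.02 -0.02] w 0.0158 q6 0.83
```

View pics/sq.png

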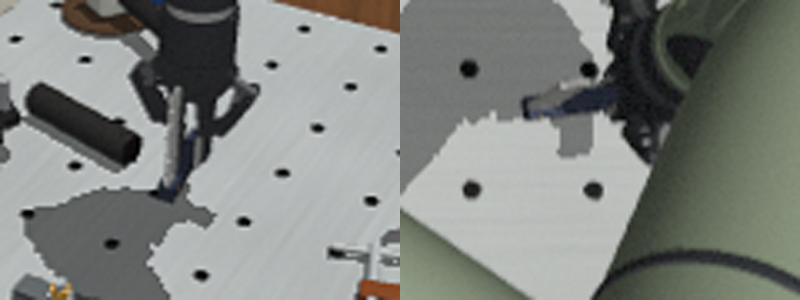

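```bash
cat > sq.py <<'E'
from ins import *
def qsame(th):
    x0=Ro.from_quat(env.observe()['tcp_rot']).as_matrix()[:,0]
    a=th if x0@[np.cos(th),np.sin(th),0]>0 else th+np.pi
    x=np.array([np.cos(a),np.sin(a),0]); y=np.array([0,0,-1.]); return Ro.from_matrix(np.c_[x,y,np.cross(x,y)]).as_quat()
lug=np.array([.5005,.0528])
E
python3 - <<'E'
from sq import *
o=st(); env.movel([*o['tool_pos'][:2],.12],vel=.12)
p=lug-v*.087; q=qsame(yaw)
env.move_ptp([*p,.12],q); st()
env.movel([*p,.022],vel=.08); env.sleep(.2); st()
print(env.movel([*p,.010],vel=.01,threshold=5)); o=st(); env.sleep(.2); st()
I={c:env.get_image(c) for c in('top','side')}
cv2.imwrite('pics/pl.png',np.hstack([cv2.resize(I['side'][160:250,280:400],(400,300),interpolation=2),cv2.resize(I['top'][160:250,260:380],(400,300),interpolation=2)]))
E
```

```text
t 23.84 tcp [ 0.569  -0.3044  0.0497] F [-0.31 -0.36 -3.76] M [-0.07 -0.04  0.  ] w 0.0158 q6 0.83
t 25.66 tcp [ 0.4994 -0.0351  0.1201] F [-0.29 -0.16 -4.07] M [-0.12  0.01 -0.02] w 0.0157 q6 1.38
t 27.23 tcp [ 0.4987 -0.0343  0.0224] F [ 0.73  0.69 -3.6 ] M [-0.16 -0.03  0.04] w 0.016 q6 1.38
True
t 28.12 tcp [ 0.4983 -0.0342  0.0125] F [-0.3   0.04  5.61] M [0.01 0.09 0.  ] w 0.0157 q6 1.38
t 28.32 tcp [ 0.4983 -0.0342  0.0125] F [ 0.   -0.11  5.57] M [ 0.01  0.05 -0.01] w 0.0156 q6 1.38
```

View pics/pl.png

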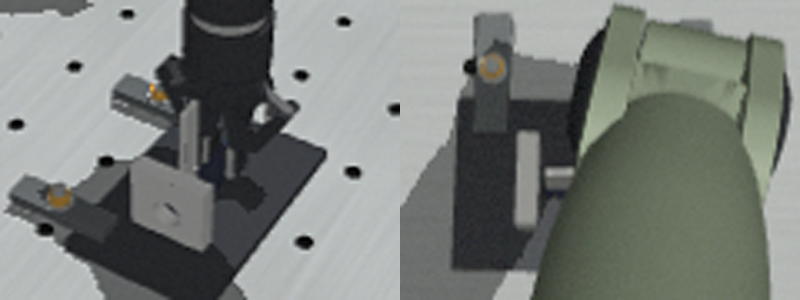

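Square stands flat on the base, blade at (150,558) in the top crop, just short of the lug at (180,527), centred and facing it. Now I slide it in, watching the force.

Run:
```python
from sq import *
p=np.array(env.observe()['tool_pos']); z=p[2]; d=0
for k in range(30):
    d+=.003 if d<.003 else .0004
    env.movel([*(p[:2]+v*d),z],vel=.02); env.sleep(.05)
    F=np.mean([np.array(env.observe()['force'])for _ in range(1)],0); fv=F[:2]@v
    o=env.observe(); print(round(d*1e3,1),np.round(o['tool_pos'],4),'fv',round(fv,2),'fu',round(F[:2]@u,2),'fz',round(F[2],2),np.round(o['ft_torque'],2))
    if fv<-6 or d>.0115: break
```

```text
3.0 [ 0.4986 -0.0308  0.0125] fv 1.61 fu 0.14 fz 0.49 [ 0.21 -0.1  -0.05]
3.4 [ 0.4986 -0.0308  0.0125] fv 0.59 fu 0.81 fz -0.13 [ 0.05 -0.18  0.06]
3.8 [ 0.4986 -0.0307  0.0125] fv -1.03 fu 1.37 fz 0.12 [-0.36 -0.23 -0.06]
4.2 [ 0.4984 -0.0302  0.0125] fv -2.67 fu 0.16 fz -0.3 [-0.45 -0.11 -0.04]
4.6 [ 0.4984 -0.0297  0.0125] fv -2.61 fu -1.34 fz 0.77 [-0.48 -0.1   0.01]
5.0 [ 0.4984 -0.0292  0.0125] fv -3.19 fu -0.87 fz 0.78 [-0.52 -0.03 -0.05]
5.4 [ 0.4984 -0.0288  0.0125] fv -1.69 fu 0.59 fz 1.76 [-0.61  0.08 -0.05]
5.8 [ 0.4984 -0.0284  0.0125] fv -2.88 fu -1.3 fz 1.31 [-0.58  0.03 -0.01]
6.2 [ 0.4985 -0.028   0.0125] fv -3.64 fu -0.33 fz 1.3 [-0.64  0.09  0.03]
6.6 [ 0.4985 -0.0278  0.0125] fv -3.92 fu 0.28 fz 1.76 [-0.76  0.03  0.03]
7.0 [ 0.4985 -0.0277  0.0125] fv -5.27 fu -0.24 fz 1.27 [-1.05  0.07 -0.02]
7.4 [ 0.4985 -0.0276  0.0125] fv -6.32 fu -0.65 fz 1.2 [-1.25  0.12  0.04]
```

Run:
```python
from ov import *
import sq; from sq import v,u,yaw
p=np.array(env.observe()['tool_pos'])
print(env.movel([*(p[:2]+v*.0004),.0105],vel=.01,threshold=4)); env.sleep(.3); o=st(); env.sleep(.3); o=st()
print('tilt',Ro.from_quat(o['tcp_rot']).as_matrix().round(4).tolist())
I={c:env.get_image(c) for c in('top','side')}
for c in I: cv2.imwrite(f'pics/{c}4.png',I[c])
cv2.imwrite('pics/fin.png',cv2.resize(I['side'][175:235,290:370],(800,600),interpolation=2))
MODEL['vis']=rect(-.035,.035,-.008,.008,.075)[1:]+V(.035,.008,.01,.075)+V(-.035,.008,.01,.075)+V(-.035,-.008,.01,.075)
print('lug side',fit('vis',{'side':I['side']},(.5,.053,-.0243),0,(.006,.006,.06)))
MODEL['vis']+=[]; print('before  ',fit('vis',{'side':cv2.imread('pics/side2.png')},(.5,.053,-.0243),0,(.006,.006,.06)))
```

```text
True
t 32.6 tcp [ 0.4985 -0.0277  0.0125] F [-1.39  0.08  5.05] M [0.03 0.07 0.08] w 0.0159 q6 1.39
t 32.9 tcp [ 0.4985 -0.0277  0.0125] F [-0.2   0.98  5.12] M [ 0.08  0.07 -0.01] w 0.016 q6 1.39
tilt [[0.9997, -0.003, 0.0247], [-0.0247, -0.0014, 0.9997], [-0.0029, -1.0, -0.0014]]
lug side (array([0.50049677, 0.04910043, 0.0357    ]), np.float64(-25.916493190647376))
before   (array([0.49966445, 0.0499692 , 0.03569934]), np.float64(-49.29342088236322))
```

View pics/fin.png

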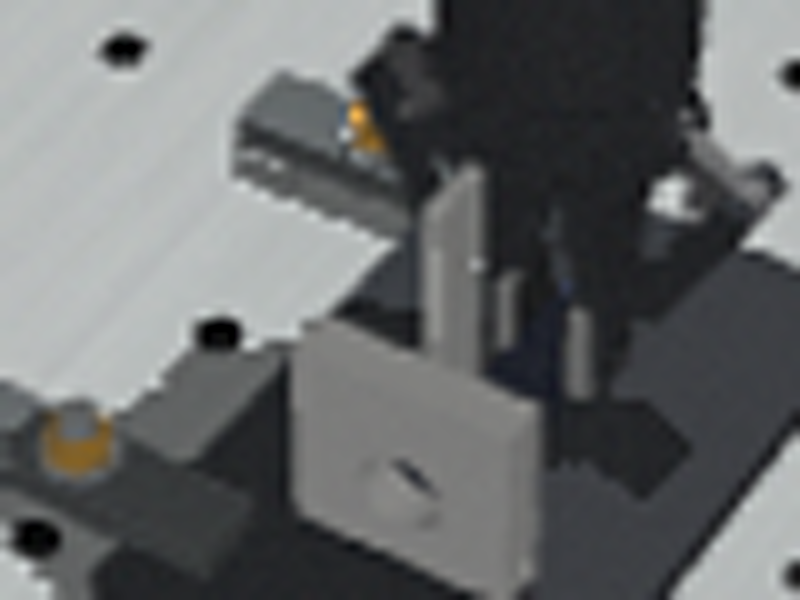

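The picture shows the lug upright at (450,420) with the blade at (270,455) against it. The threshold stop reset the side push, though (fv about 0, moment about 0). I'll re-press with plain moves, down first and then sideways.

Run:
```python
from sq import *
p=np.array(env.observe()['tool_pos'])
def rd(tag):
    o=env.observe();F=np.array(o['force']);print(tag,round(o['time_s'],2),np.round(o['tool_pos'],4),'fv',round(F[:2]@v,2),'fu',round(F[:2]@u,2),'fz',round(F[2],2),np.round(o['ft_torque'],2)); return F
z=.0118
for d in np.arange(0,.0041,.0004):
    env.movel([*(p[:2]+v*d),z],vel=.01); env.sleep(.15); F=rd(round(d*1e3,1))
    if F[:2]@v<-7 and env.observe()['ft_torque'][0]<-1.1: break
for _ in range(3): env.sleep(.4); rd('hold')
```

```text
0.0 33.42 [ 0.4985 -0.0277  0.0125] fv -2.95 fu -4.14 fz 10.52 [-0.53  0.52  0.02]
0.4 33.83 [ 0.4985 -0.0277  0.0125] fv -3.61 fu -2.4 fz 10.38 [-0.74  0.54  0.07]
0.8 34.23 [ 0.4985 -0.0277  0.0125] fv -6.2 fu -2.71 fz 9.31 [-1.01  0.5   0.05]
1.2 34.62 [ 0.4985 -0.0277  0.0125] fv -6.52 fu -3.18 fz 8.65 [-1.18  0.56  0.07]
1.6 35.02 [ 0.4985 -0.0277  0.0125] fv -8.14 fu -2.91 fz 8.55 [-1.47  0.57  0.1 ]
hold 35.42 [ 0.4985 -0.0277  0.0125] fv -8.6 fu -2.93 fz 9.19 [-1.41  0.6   0.1 ]
hold 35.83 [ 0.4986 -0.0277  0.0125] fv -8.05 fu -3.07 fz 9.17 [-1.47  0.62  0.11]
hold 36.23 [ 0.4985 -0.0277  0.0125] fv -6.97 fu -2.04 fz 8.4 [-1.47  0.55  0.18]
```

The down load is too high: friction of roughly 0.6 times 12 N could be carrying the side force. I'll ease the down load so the side force reaches the lug.

Run:
```python
from sq import *
p=np.array([.4985,-.0277])
def rd(tag):
    o=env.observe();F=np.array(o['force']);print(tag,round(o['time_s'],2),np.round(o['tool_pos'],5),'fv',round(F[:2]@v,2),'fu',round(F[:2]@u,2),'fz',round(F[2],2),np.round(o['ft_torque'],2)); return F
z=.0126
for d in np.arange(.0012,.0053,.0004):
    env.movel([*(p+v*d),z],vel=.01); env.sleep(.15); F=rd(round(d*1e3,1))
    if F[:2]@v<-8: break
for _ in range(3): env.sleep(.3); rd('hold')
I=env.get_image('side'); cv2.imwrite('pics/side5.png',I)
a=[cv2.resize(cv2.imread(f'pics/side{k}.png')[175:235,295:355],(400,400),interpolation=2) for k in(2,5)]
cv2.imwrite('pics/cmp.png',np.hstack(a))
```

```text
1.2 36.62 [ 0.49847 -0.02741  0.01256] fv -6.49 fu -0.17 fz 1.32 [-1.17  0.07  0.05]
1.6 37.02 [ 0.49847 -0.02734  0.01258] fv -7.29 fu -0.73 fz 1.49 [-1.35  0.12  0.03]
2.0 37.42 [ 0.4985  -0.02734  0.01259] fv -9.05 fu 0.54 fz 2.32 [-1.51  0.12  0.05]
hold 37.73 [ 0.49848 -0.02732  0.01259] fv -8.21 fu -0.25 fz 1.2 [-1.56  0.15  0.06]
hold 38.02 [ 0.49847 -0.02734  0.01258] fv -8.48 fu -0.45 fz 1.25 [-1.52  0.16  0.03]
hold 38.33 [ 0.49849 -0.02732  0.0126 ] fv -7.51 fu -0.49 fz 0.64 [-1.58  0.17  0.03]
```

View pics/cmp.png

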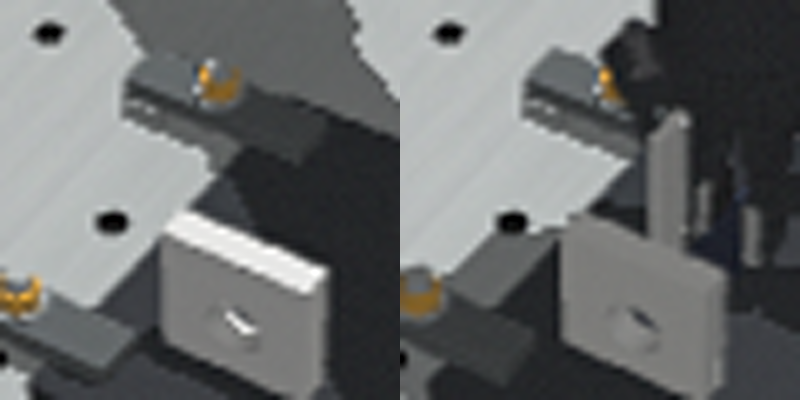

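The square is stalled against the lug at about 8 N. Friction can account for at most about 3 N of that, so the lug is bearing. The lug's outline matches the picture from before the push to within half a pixel. I'll add a little down load and hand in.

Run:
```python
from sq import *
p=np.array([.4985,-.0277])
env.movel([*(p+v*.0019),.0123],vel=.01)
for _ in range(3):
    env.sleep(.3); o=st(); F=np.array(o['force']); print('fv',F[:2]@v)
print(Ro.from_quat(o['tcp_rot']).as_matrix()[2].round(4), Ro.from_quat(o['tcp_rot']).as_matrix()[:,0].round(4))
if F[:2]@v<-5 and F[2]>0: env.sign_off(); print('signed')
```

```text
t 38.92 tcp [ 0.4985 -0.0273  0.0125] F [-1.21 -8.68  4.38] M [-1.47  0.31  0.05] w 0.0156 q6 1.4
fv -8.70705364161988
t 39.23 tcp [ 0.4985 -0.0273  0.0125] F [-1.61 -8.48  3.35] M [-1.47  0.32  0.01] w 0.0157 q6 1.4
fv -8.519980593053901
t 39.52 tcp [ 0.4985 -0.0274  0.0125] F [-1.48 -7.29  2.68] M [-1.42  0.39  0.04] w 0.0156 q6 1.4
fv -7.324516288436785
[-0.0038 -1.     -0.0075] [ 0.9996 -0.0264 -0.0038]
the job is handed in; nothing more can be done
signed
```

The lug is standing in the slot, let go, and the square is gripped and pressed into the corner. I handed the job in at about 39.5 s of the 70 s; no verdict is reported.

**What I did:** I took the bright lug from the rack and found the slot by touch, about 2 mm from where the camera had put it. The lug's foot came down to about 0.2 mm above the bench, and I let it go. I then set the square on the long side of the slot and pressed it against the lug.

**Last checks:**

| Check | Reading |
|---|---|
| Side push towards the lug | about 7–8.5 N, square stalled |
| Down load on the square (wrist plus its weight) | about 6–8 N |
| Gripper yaw against the fitted base yaw | within about 0.002 rad |
| Gripper tilt from vertical | under 0.01 rad |
| Lug upright | outline shifted under half a pixel from before pressing, judged by eye (about ±1°) |

**Checks that failed or disagreed:**
- **Cameras:** the side and top views disagreed by about 3 mm on where the base is, so I relied on touch for the slot.
- **Late side-camera fit:** my numerical fit of the lug's pose in the final pictures ran to the end of its search range, so I ignored it.
- **First two presses:** one lost its side push when the force threshold stopped it. The other had so much down load that friction may have carried the push. I pressed again with less down load.
- **Force on the lug:** this is inferred from the wrist force. I estimated friction at about 0.6, which leaves roughly 3 N or more on the lug, but I did not measure it directly.
- **Other things on the bench and rack:** I only watched these in the pictures. Nothing looked moved, but I did not measure them.

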